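# Try the sliders of two calipers and sort them

### The arm

A 6-joint arm with a two-finger parallel gripper is mounted at the origin on a cart in front of the work surface, level with it; the furniture and walls round the work are solid. World frame = base frame: x ahead of the robot, y to its left, z up, the work surface at z = 0. Lengths are in mm, angles in rad, forces in N, time in s.
With the tool pointing down it reaches from about 350 to 775 mm from the base axis. Payload 7.3 kg.
Tool frame: the origin (TCP) lies midway between the tips of the shut fingers; the grasp point (between the pads) lies bot.tcp_to_grasp behind it (bot.tcp_to_grasp is the distance from the TCP to the grasp point, in mm); z points along the fingers, y is the direction in which the jaws open and shut (so a half turn about z gives the same grasp; the last joint's range is limited). The gripper opens to 92 mm and grips with 3 to 60 N. Pads are 19 mm wide; open, the fingers measure 130 mm over their backs; the gripper's body (75 mm by 190 mm) begins 47 mm behind the grasp point.
Start: joints at [-1.303, 0.342, 1.524, -0, 1.275, -0.146], TCP at [211.122, -480.7, 226.741] pointing down, gripper open.
Joint ranges: [-2.53, 2.53], [-0.77, 2.02], [0.04, 2.7], [-1, 4.14], [0.28, 2.66], [-3.11, 3.11]. Speed limits (rad/s): [2.57, 2.57, 3.14, 3.14, 3.14, 3.14].

### API

Orientations are given as [roll, pitch, yaw] about the fixed x, y, z axes, in that order (R = Rz(yaw) Ry(pitch) Rx(roll)).
In Python, from plant import bot gives the robot as it stands.
- The arm moves only by the shell command python3 -m inch 'ROWS'. ROWS is JSON, one flat list of numbers, 7 for each row, row after row: the shift along the world's x, y, z in cm, then the turn, a rotation vector about the world's x, y, z in degrees, then the gripper command: -1 is shut, 1 is fully open, values between are in proportion. In form: [tx, ty, tz, ax, ay, az, fingers, tx, ty, tz, ax, ay, az, fingers, ...]. A call has exactly 5 rows; each row is the pose to reach, as a shift and turn from the pose measured when the call began; what a row does not reach only later rows make up. A row lasts 1/10 s, in which the tool goes at most 50 mm and 8.59 degrees, less where a joint would pass 70% of its speed; a pose out of reach is approached as far as the arm can. A call with a gripper value outside its range is refused whole. The fingers move at their own pace and stop on an object; the grip force is fixed at half the most. Time passes only in rows, so rows that repeat a pose let the fingers close, or fill a call up. It gives the time, the measured TCP pose, the force and the opening at its end, in the units of the state.
- bot.get_obs(): the state, without advancing time (a new reading comes with each control period).
- bot.capture(name): name is "side" or "top" or "wrist"; returns the picture (384x512x3 uint8, red, green, blue); there is no depth.
- bot.calibration(name): a dict with "fx", "fy", "cx", "cy" (pixels), "cam_to_world" (4x4, takes a point from camera to world coordinates). Camera axes: x right, y down, z forward; pixel columns grow to the right and rows downward; lengths in mm; the calibration is good to about 2 mm. A picture is of the moment at which its call begins: read the wrist's pose just before it. calibration takes no time and is no camera call; for the wrist camera it gives the pose at the moment of the call.
- bot.close_job(): hands the job in, once; it reports no verdict.
The state is a dict: "time": time; "joint_positions": joint angles; "dq": joint speeds; "tau": joint torques, N m; "tool_pos": TCP position; "tcp_rot": TCP orientation; "contact_force": force on the tool from outside, world axes, zero at the start; "moment": the same for the moment, N m; "grip_width": finger opening in mm.
Only numpy, scipy, OpenCV 4.12 (cv2) and the standard library are available. Lean on these libraries where they do the work, as an engineer would, in place of code of your own. Each camera call takes 0.05 s, during which the arm holds its last target.

### The job

Two calipers wait in the cradle with their jaws open, and nobody has checked them. Try each one's slider by pushing it firmly towards its fixed jaw: one that runs is pushed fully closed and laid flat in the blue tray for stock; one that is seized and will not move stays as it is and is laid flat in the red tray for repair. Lay them down rather than letting them fall, and leave the ring gauge, gauge block and loupe where they are.

Things in the scene. Friction and masses are not known exactly. Their poses are not given: they have to be found in the camera images.
- cradle: Fixed black metal two-place caliper cradle, 245 x 190 mm, origin on the bench, x along the calipers (away from the robot), y left. Base plate top 9 mm up. Each place has two grey bed blocks 16 mm long at x = -97.5 and 98 mm, tops 35 mm up, bearing the beam; between them (x -89 to 90 mm) nothing rises above the base plate. Cheeks beside the beam at x = -97.5 rise 8 mm over the bed.
- place_left (a point): Left place of the cradle (cradle x = 0, y = 58 mm), 35 mm up at bed height: there one caliper's origin lies at the start. A black end stop stands past the fixed jaw at cradle x = 112 to 122 mm, to 52 mm high, from 22 mm right to 38 mm left of the place. A slider pushed to cradle +x presses the caliper on this stop; otherwise it rests loose.
- place_right (a point): Right place of the cradle (cradle x = 0, y = -58 mm), the same; the other caliper starts here.
- caliper_1: Steel vernier caliper lying flat, 72 x 220 x 9 mm, about 0.17 kg, loose in either place of the cradle. Origin: middle of its outline, on the underside. Its y runs along the beam to the fixed jaw (cradle +x at the start), z up, x to cradle -y. Beam x 2 to 18, y -110 to 85, 4 mm thick from the underside. Fixed jaw y 85 to 110, x -36 (long jaw) to 36 mm (short jaw).
- caliper_2: The other caliper; same size, looks and frame as caliper_1.
- caliper_1_jaw: Slider of caliper_1. Closed, in the caliper's frame, mm: plate on the beam x 2..18, y 36..84, up to z 6; long jaw x -36..-8, y 68..84, z 0..4; web x -8..2, y 50..84; 9 mm thumb roller at x -6, z 5, y 38..44; short jaw x 19..36, y 70..84. Open by q, all lie q nearer -y. Push the -y side of long jaw or roller to close. Free: runs at 1.5 N. Seized: holds over 25 N, looks the same.
- caliper_2_jaw: Slider of caliper_2; same as caliper_1_jaw. Whether either is free or seized can only be felt.
- caliper_1_slide (a joint): Opening of caliper_1's jaws in m: 0 closed, 0.12 fully open; 0.055 to 0.085 at the start.
- caliper_2_slide (a joint): Opening of caliper_2's jaws in m, likewise.
- blue_tray: Shallow blue plastic tray with dark grey lining, for stock, fixed to the bench, 262 mm along its x, 114 mm along its y, walls 4 mm, 24 mm high over the rim. Origin under its middle, on the bench; top of the lining 6.5 mm up. Left or right of the cradle, its x roughly away from the robot.
- red_tray: Shallow red plastic tray for repair; same size and frame as the blue one, on the other side of the cradle.
- ring_gauge: Steel ring gauge, 51 mm across, 14 mm high, on the bench behind the cradle. Bystander.
- gauge_block: Steel gauge block 9 x 30 x 20 mm, on the bench behind the cradle. Bystander.
- loupe: Black loupe 37 mm across, 35 mm high, on the bench behind the cradle. Bystander.

How it is judged:
By the outcome, as a careful person would: the job done as asked, in the order asked, and still so for the second after the job is handed in, with the robot touching nothing.
It also fails if it takes over 72 s, if anything falls off the work surface, if the arm or the gripper's body presses on something with over 40 N, if the wrist force passes 120 N, or if a joint passes its speed limit or range.

## Working session

There is one attempt and no reset: what is moved stays moved. The work goes in short steps, Python scripts to look and compute and a shell command to move; the robot and the scene stay as the last step left them, time stands still between calls to the robot, and variables do not carry over. Pictures are saved under pics/ and viewed, and the job is handed in when it is done.

```bash
mkdir -p pics; ls; python3 - <<'E'
from plant import bot
import cv2
print(bot.get_obs(), bot.tcp_to_grasp)
for n in ("top","side"):
    im=bot.capture(n); cv2.imwrite(f"pics/{n}0.png",im[:,:,::-1]); 
    c=bot.calibration(n); print(n,c)
E
```

```text
pics
{'time': 0.0, 'joint_positions': array([-1.30300859e+00,  3.42700703e-01,  1.52500488e+00, -9.75046343e-06,
        1.27538316e+00, -1.46003308e-01]), 'dq': array([ 0.0019422 ,  0.00023589, -0.00039136, -0.00056748,  0.00161306,
       -0.00041706]), 'tau': array([-4.32237775e-04, -4.31237054e+01, -2.44223982e+01,  7.17594847e-02,
        5.59428404e-02, -1.65151228e-04]), 'tool_pos': array([ 211.00346643, -480.29711884,  226.06062262]), 'tcp_rot': array([-3.14011113e+00, -2.08433554e-04,  4.13793735e-01]), 'contact_force': array([ 0.05945751, -0.00213976, -0.27698276]), 'moment': array([-0.01731176,  0.00456025,  0.01934375]), 'grip_width': 91.78263628835062} 18.8
top {'fx': 449.4894044909877, 'fy': 449.4894044909877, 'cx': 258.72565975852075, 'cy': 195.24946157537406, 'cam_to_world': array([[ 6.62015649e-03, -9.91308385e-01,  1.31392006e-01,
         3.95249981e+02],
       [-9.99971153e-01, -6.07341438e-03,  4.56145646e-03,
        -6.11587748e+00],
       [-3.72381194e-03, -1.31418413e-01, -9.91319996e-01,
         1.37281074e+03],
       [ 0.00000000e+00,  0.00000000e+00,  0.00000000e+00,
         1.00000000e+00]])}
side {'fx': 493.4237821106707, 'fy': 493.4237821106707, 'cx': 259.91576254286787, 'cy': 193.16409586069932, 'cam_to_world': array([[ 9.98821712e-01,  3.60757150e-02, -3.24611996e-02,
         6.39381822e+02],
       [ 4.82318480e-02, -6.63860249e-01,  7.46299711e-01,
        -8.80391221e+02],
       [ 5.37359564e-03, -7.46986019e-01, -6.64818029e-01,
         8.31273834e+02],
       [ 0.00000000e+00,  0.00000000e+00,  0.00000000e+00,
         1.00000000e+00]])}
```

```bash
python3 - <<'E'
import cv2
a=cv2.imread("pics/top0.png"); 
cv2.imwrite("pics/top0c.png",cv2.resize(a[60:290,110:430],None,fx=2.5,fy=2.5,interpolation=cv2.INTER_CUBIC))
E
```

```text
(no output)
```

View pics/top0.png

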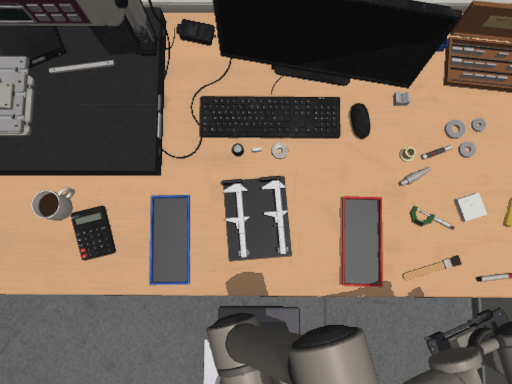

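View pics/top0c.png

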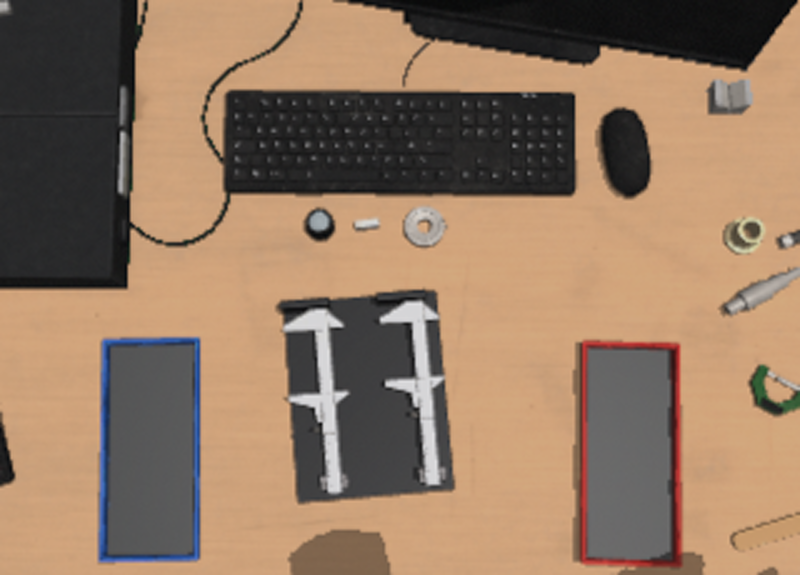

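View pics/side0.png

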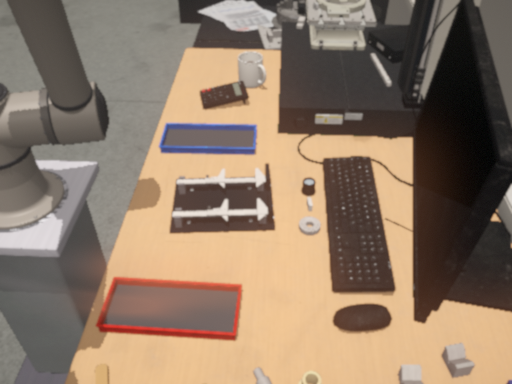

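The top view shows the blue tray at about (170,240) px and the red tray at (361,241). The cradle is around (257,218), with both calipers open and the long jaws to the left. Next I measure these.

```bash
cat > h.py <<'E'
import numpy as np, cv2
from plant import bot
def ray(cal,uv,z):
    uv=np.atleast_2d(np.asarray(uv,float)); T=cal["cam_to_world"]
    d=np.c_[(uv[:,0]-cal["cx"])/cal["fx"],(uv[:,1]-cal["cy"])/cal["fy"],np.ones(len(uv))]@T[:3,:3].T
    o=T[:3,3]; s=(z-o[2])/d[:,2]
    return o+d*s[:,None]
def proj(cal,P):
    T=np.linalg.inv(cal["cam_to_world"]); p=np.atleast_2d(P)@T[:3,:3].T+T[:3,3]
    return np.c_[p[:,0]/p[:,2]*cal["fx"]+cal["cx"],p[:,1]/p[:,2]*cal["fy"]+cal["cy"]]
E
python3 - <<'E'
from h import *
np.set_printoptions(precision=1,suppress=True)
im=cv2.imread("pics/top0.png"); cal=bot.calibration("top")
hsv=cv2.cvtColor(im,cv2.COLOR_BGR2HSV)
def rep(name,m,z):
    cs,_=cv2.findContours(m.astype(np.uint8),cv2.RETR_EXTERNAL,cv2.CHAIN_APPROX_NONE)
    c=max(cs,key=cv2.contourArea)
    P=ray(cal,c[:,0,:],z)[:,:2].astype(np.float32)
    r=cv2.minAreaRect(P); print(name,r, c[:,0].min(0),c[:,0].max(0)); print(cv2.boxPoints(r))
b=(hsv[...,0]>100)&(hsv[...,0]<130)&(hsv[...,1]>130); 
r=((hsv[...,0]<6)|(hsv[...,0]>172))&(hsv[...,1]>130)
roi=np.zeros(b.shape,bool); roi[180:300,130:400]=1
rep("blue",b&roi,24); rep("red",r&roi,24)
roi=np.zeros(b.shape,bool); roi[170:270,215:300]=1
k=(hsv[...,1]<110)
rep("cradle",k&roi,9)
E
```

```text
blue ((441.36767578125, 265.7895812988281), (262.98309326171875, 116.0895767211914), 1.5478571653366089) [150 195] [189 283]
[[308.4 320.3]
 [311.5 204.2]
 [574.4 211.3]
 [571.2 327.4]]
red ((439.51611328125, -308.7287292480469), (118.64573669433594, 266.3292541503906), 88.98553466796875) [342 196] [382 286]
[[ 305.3 -365.7]
 [ 571.6 -370.4]
 [ 573.7 -251.8]
 [ 307.4 -247.1]]
cradle ((503.771240234375, 5.155426025390625), (301.50555419921875, 259.0371398925781), 0.3387381434440613) [215 170] [299 269]
[[ 352.3  133.8]
 [ 353.8 -125.3]
 [ 655.3 -123.5]
 [ 653.8  135.6]]
```

```bash
python3 -m inch '[22,48.5,8,0,0,-20,1,22,48.5,8,0,0,-20,1,22,48.5,8,0,0,-20,1,22,48.5,8,0,0,-20,1,22,48.5,8,0,0,-20,1]'; python3 - <<'E'
from h import *
np.set_printoptions(precision=1,suppress=True)
im=cv2.imread("pics/top0.png"); cal=bot.calibration("top")
g=im.max(2); m=np.zeros(g.shape,np.uint8); m[176:262,220:293]=(g[176:262,220:293]<95)
cs,_=cv2.findContours(m,0,cv2.CHAIN_APPROX_NONE); c=max(cs,key=cv2.contourArea)
r=cv2.minAreaRect(ray(cal,c[:,0],9)[:,:2].astype(np.float32)); print(r); print(cv2.boxPoints(r))
E
```

```text
time: 0.6
tool_pos: [313.0, -254.4, 263.5]
tcp_rot: [-3.14, -0.0, 0.064]
contact_force: [1.2, 0.1, 0.4]
grip_width: 91.8
((508.580078125, 9.351875305175781), (244.590087890625, 193.46861267089844), 5.243880271911621)
[[378.   94.5]
 [395.6 -98.2]
 [639.2 -75.8]
 [621.5 116.9]]
```

```bash
python3 -m inch '[11.7,26,4,0,0,1.5,1,11.7,26,4,0,0,1.5,1,11.7,26,4,0,0,1.5,1,11.7,26,4,0,0,1.5,1,11.7,26,4,0,0,1.5,1]';python3 -m inch '[1,2,0,0,0,0,1,1,2,0,0,0,0,1,1,2,0,0,0,0,1,1,2,0,0,0,0,1,1,2,0,0,0,0,1]'; python3 - <<'E'
from h import *
np.set_printoptions(precision=1,suppress=True)
o=bot.get_obs();print(o["tool_pos"],o["tcp_rot"])
im=bot.capture("wrist"); cal=bot.calibration("wrist"); print(cal)
cv2.imwrite("pics/w1.png",im[:,:,::-1]); np.save("w1.npy",cal["cam_to_world"])
E
```

```text
time: 1.1
tool_pos: [414.1, -28.3, 298.3]
tcp_rot: [-3.14, -0.0, 0.09]
contact_force: [0.3, -0.8, 0.1]
grip_width: 91.6
time: 1.6
tool_pos: [423.8, -9.3, 298.1]
tcp_rot: [-3.14, 0.0, 0.088]
contact_force: [0.6, 0.3, 0.4]
grip_width: 91.7
[423.8  -9.3 298.1] [-3.1  0.   0.1]
{'fx': 337.96858145626703, 'fy': 337.96858145626703, 'cx': 249.7837442449095, 'cy': 194.68544452537085, 'cam_to_world': array([[  0.1,  -1. ,  -0.3, 495.2],
       [ -1. ,  -0.1,  -0. ,  -1.8],
       [ -0. ,   0.3,  -1. , 455.5],
       [  0. ,   0. ,   0. ,   1. ]])}
```

View pics/w1.png

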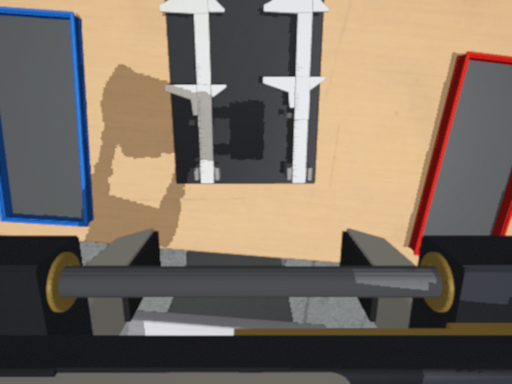

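The wrist view shows both calipers with their sliders near rows 78–92, but the fixed jaws are cut off at the top. I move forward to get all of it.

```bash
python3 -m inch '[9,1.5,0,0,0,0,1,9,1.5,0,0,0,0,1,9,1.5,0,0,0,0,1,9,1.5,0,0,0,0,1,9,1.5,0,0,0,0,1]'; python3 - <<'E'
from h import *
im=bot.capture("wrist"); cal=bot.calibration("wrist")
cv2.imwrite("pics/w2.png",im[:,:,::-1]); np.save("w2.npy",cal["cam_to_world"])
cv2.imwrite("pics/w2c.png",cv2.resize(im[40:300,130:390,::-1],None,fx=2.3,fy=2.3,interpolation=cv2.INTER_CUBIC))
E
```

```text
time: 2.15
tool_pos: [513.1, 5.2, 298.2]
tcp_rot: [-3.14, 0.001, 0.087]
contact_force: [0.2, -0.2, 0.0]
grip_width: 91.2
```

View pics/w2c.png

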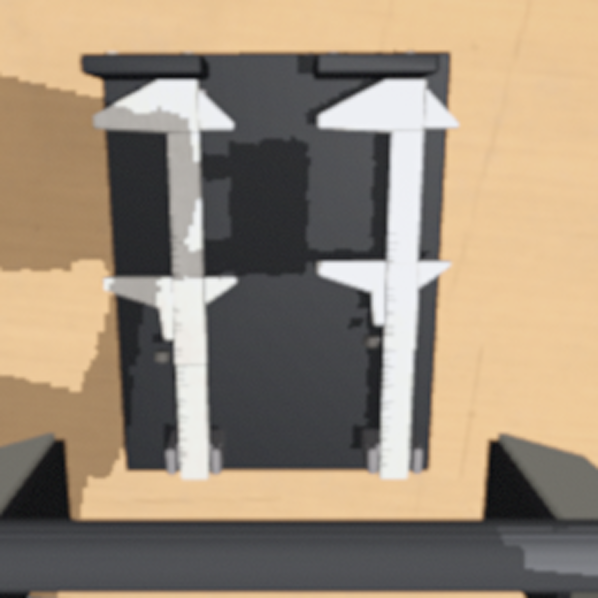

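```bash
python3 - <<'E'
from h import *
np.set_printoptions(precision=1,suppress=True)
cal=bot.calibration("wrist"); cal["cam_to_world"]=np.load("w2.npy")
f=lambda L,z: ray(cal,np.array(L)/2.3+[130,40],z)[:,:2]
for n,t,fj,sj,ro in (("L",[(180,478),(209,478)],[(95,127),(234,129)],[(105,279),(238,279)],(162,357)),("R",[(381,478),(409,478)],[(318,128),(458,126)],[(318,263),(451,263)],(372,342))):
    T=f(t,39);F=f(fj,39);S=f(sj,39);R=f([ro],44)
    print(n,"tail",T.ravel(),"fix",F.ravel(),"sl",S.ravel(),"roll",R)
    d=F-T.mean(0); 
    # frame: x axis from long tip(-36) to short tip(36), tail centre at (10,-110), fixed inner at y=85
    from scipy.optimize import least_squares
    loc=np.array([[2,-110],[18,-110],[-36,85],[36,85]]); W=np.r_[T,F]
    def g(p):
        c,s=np.cos(p[2]),np.sin(p[2]); # y axis = (c,s), x axis=(s,-c)
        return (p[:2]+loc[:,1:]*[c,s]+loc[:,:1]*[s,-c]-W).ravel()
    r=least_squares(g,[508,0,0.09]); p=r.x; print(" pose",p,np.degrees(p[2]),"res",r.fun)
    c,s=np.cos(p[2]),np.sin(p[2])
    to=lambda Q:np.c_[(Q-p[:2])@[s,-c],(Q-p[:2])@[c,s]]
    print(" slider local",to(S).ravel(),"q",85-to(S)[:,1],"roll",to(R))
    q=np.array([[p[0]]])
E
```

```text
L tail [390.9  51.9 392.4  35.1] fix [582.8 106.4 588.2  35.1] sl [504.2  98.9 510.5  27.1] roll [[464.5  65.3]]
 pose [500.6  63.2   0.1] 5.017194288276351 res [ 0.3 -0.3  0.2  0.6 -0.7  0.1  0.3 -0.3]
 slider local [-35.3   6.7  36.8   6.8] q [78.3 78.2] roll [[ -5.3 -35.8]]
R tail [401.3 -64.6 402.8 -80.8] fix [592.5  -8.  599.8 -79.6] sl [523.  -15.2 529.4 -86.5] roll [[483.2 -48.7]]
 pose [511.1 -52.    0.1] 5.559225685314511 res [ 0.4 -0.1  0.5  0.2 -0.3 -0.  -0.7 -0.1]
 slider local [-35.6  15.5  36.1  14.9] q [69.5 70.1] roll [[ -6.  -27.4]]
```

Both pose fits agree to within 0.7 mm. The openings are about 77 mm (left) and 69 mm (right), and the places are 116 mm apart as given. I start with the left slider, using shut fingers on the long jaw.

```bash
python3 -m inch '[-4.2,8.9,-20,0,0,0.1,-1,-4.2,8.9,-20,0,0,0.1,-1,-4.2,8.9,-20,0,0,0.1,-1,-4.2,8.9,-20,0,0,0.1,-1,-4.2,8.9,-20,0,0,0.1,-1]'
```

```text
time: 2.7
tool_pos: [467.3, 95.1, 96.0]
tcp_rot: [-3.14, 0.005, 0.09]
contact_force: [-0.6, -0.1, -0.1]
grip_width: 56.4
```

```bash
python3 -m inch '[0.2,-0.1,0,0,0,0,-1,0.2,-0.1,0,0,0,0,-1,0.2,-0.1,0,0,0,0,-1,0.2,-0.1,0,0,0,0,-1,0.2,-0.1,0,0,0,0,-1]'; python3 -m inch '[0.1,0,-3,0,0,0,-1,0.1,0,-7,0,0,0,-1,0.1,0,-7,0,0,0,-1,0.1,0,-7,0,0,0,-1,0.1,0,-7,0,0,0,-1]'; python3 - <<'E'
from h import *
im=bot.capture("wrist")
cv2.imwrite("pics/w3.png",im[:,:,::-1]); print(bot.get_obs()["contact_force"])
E
```

```text
time: 3.2
tool_pos: [470.2, 93.6, 97.1]
tcp_rot: [-3.14, 0.003, 0.089]
contact_force: [0.0, -0.9, -0.5]
grip_width: 16.6
time: 3.7
tool_pos: [472.5, 93.6, 28.8]
tcp_rot: [-3.14, -0.0, 0.089]
contact_force: [0.3, -0.8, 0.5]
grip_width: 1.0
[0.19252181 0.48399086 0.37127814]
```

View pics/w3.png

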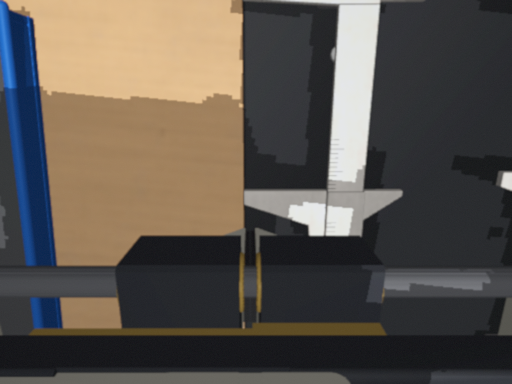

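The fingers are down behind the left caliper's long jaw (jaw around px (245–325, 200)) with nothing touching yet. I advance gently.

```bash
python3 -m inch '[0.2,0.02,0,0,0,0,-1,0.4,0.03,0,0,0,0,-1,0.6,0.05,0,0,0,0,-1,0.7,0.06,0,0,0,0,-1,0.7,0.06,0,0,0,0,-1]';python3 -m inch '[0.1,0.01,0,0,0,0,-1,0.2,0.02,0,0,0,0,-1,0.3,0.03,0,0,0,0,-1,0.3,0.03,0,0,0,0,-1,0.3,0.03,0,0,0,0,-1]'
```

```text
time: 4.25
tool_pos: [479.7, 94.3, 28.9]
tcp_rot: [-3.14, -0.001, 0.089]
contact_force: [-1.8, 0.3, -0.2]
grip_width: 0.4
time: 4.75
tool_pos: [482.7, 94.6, 28.9]
tcp_rot: [-3.14, -0.001, 0.089]
contact_force: [-1.4, 0.3, 0.3]
grip_width: 0.4
```

```bash
python3 -m inch '[0.1,0.01,0,0,0,0,-1,0.2,0.02,0,0,0,0,-1,0.3,0.03,0,0,0,0,-1,0.3,0.03,0,0,0,0,-1,0.3,0.03,0,0,0,0,-1]'
```

```text
time: 5.25
tool_pos: [485.3, 94.9, 28.7]
tcp_rot: [-3.14, 0.0, 0.089]
contact_force: [-1.4, 0.2, -0.5]
grip_width: 0.4
```

```bash
python3 -m inch '[0.8,0.07,0,0,0,0,-1,1.6,0.14,0,0,0,0,-1,2.4,0.21,0,0,0,0,-1,3.2,0.28,0,0,0,0,-1,3.2,0.28,0,0,0,0,-1]'; python3 - <<'E'
from h import *
im=bot.capture("wrist")
cv2.imwrite("pics/w4.png",im[:,:,::-1]); print(bot.get_obs()["contact_force"])
E
```

```text
time: 5.75
tool_pos: [517.8, 97.8, 28.4]
tcp_rot: [-3.14, -0.0, 0.089]
contact_force: [1.4, 0.2, 0.8]
grip_width: 0.6
[0.82791439 0.30625561 0.56145153]
```

View pics/w4.png

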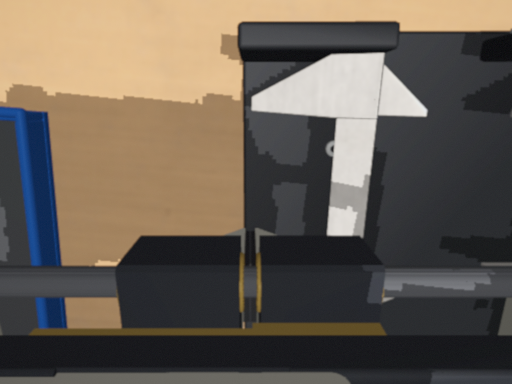

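The slider is not visible ahead of the fingers, so I look from the other cameras before doing anything else.

```bash
python3 - <<'E'
from h import *
im=bot.capture("side")[:,:,::-1]; cv2.imwrite("pics/s5.png",cv2.resize(im[150:260,150:300],None,fx=5,fy=5,interpolation=cv2.INTER_CUBIC))
im=bot.capture("top")[:,:,::-1]; cv2.imwrite("pics/t5.png",cv2.resize(im[160:280,200:320],None,fx=4.5,fy=4.5,interpolation=cv2.INTER_CUBIC))
E
```

```text
(no output)
```

View pics/s5.png

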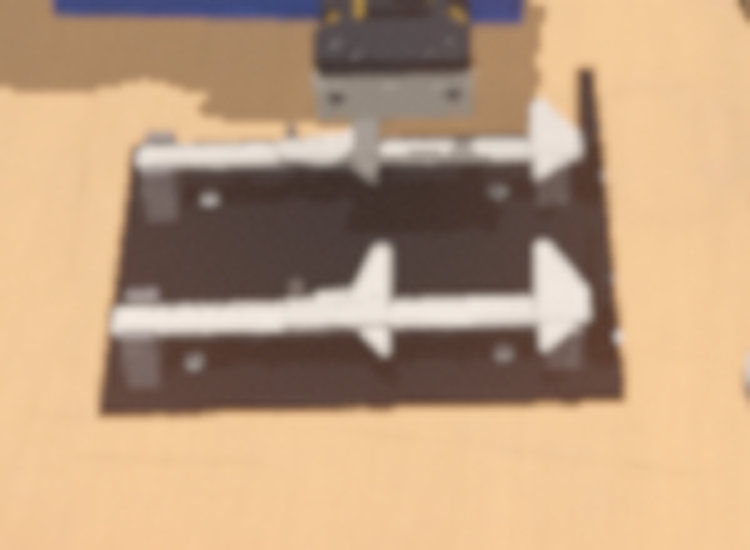

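View pics/t5.png

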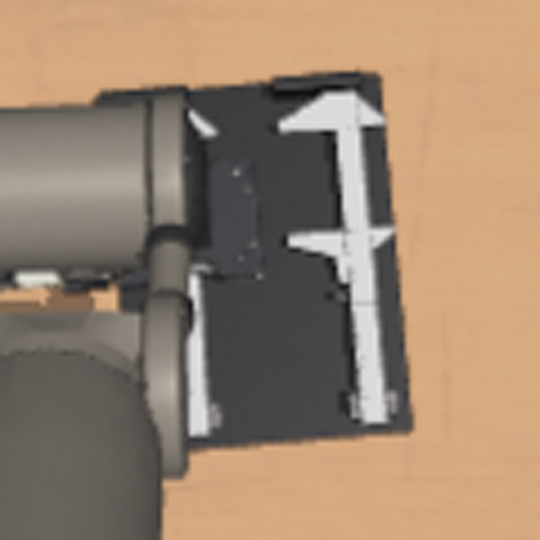

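```bash
python3 - <<'E'
from h import *
np.set_printoptions(precision=1,suppress=True)
cal=bot.calibration("wrist"); print(ray(cal,[(385,297),(252,105),(427,112),(340,118),(378,118),(329,235),(365,235)],39)[:,:2])
print(proj(cal,[[517.8,97.8,28.4],[517.8,97.8,40],[527,97.8,28.4]]))
E
python3 -m inch '[0,0,3,0,0,0,-1,-1,0,10,0,0,0,-1,-1,0,15,0,0,0,-1,-2,-2,18,0,0,0,-1,-2,-2,18,0,0,0,-1]'
python3 - <<'E'
from h import *
np.set_printoptions(precision=1,suppress=True)
im=bot.capture("wrist"); cal=bot.calibration("wrist")
cv2.imwrite("pics/w6.png",im[:,:,::-1]); np.save("w6.npy",cal["cam_to_world"])
E
```

```text
[[503.   30.4]
 [588.4 104.3]
 [592.2  30. ]
 [586.4  66.4]
 [587.9  50.2]
 [533.   63. ]
 [534.5  46.2]]
[[251.9 249.1]
 [252.  259.4]
 [253.6 232.3]]
time: 6.4
tool_pos: [501.2, 76.7, 215.8]
tcp_rot: [3.141, -0.015, 0.088]
contact_force: [0.1, 0.4, 0.6]
grip_width: 0.2
```

View pics/w6.png

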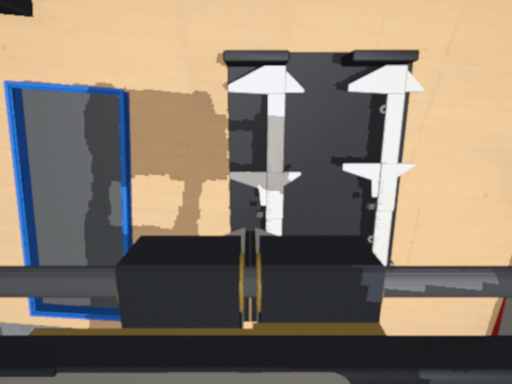

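```bash
python3 - <<'E'
import cv2
a=cv2.imread("pics/w6.png"); 
cv2.imwrite("pics/w6c.png",cv2.resize(a[45:250,215:425],None,fx=3,fy=3,interpolation=cv2.INTER_CUBIC)[:600])
E
```

```text
(no output)
```

View pics/w6c.png

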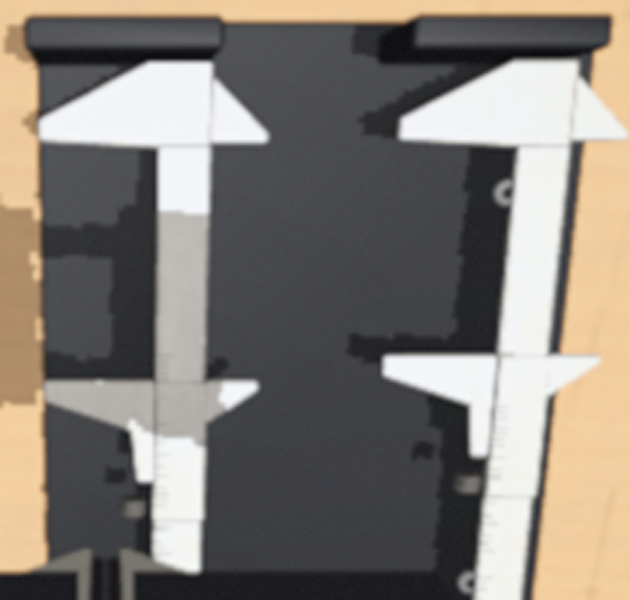

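```bash
cat >> h.py <<'E'
from scipy.optimize import least_squares
def fit(W,loc,p0=(508,0,0.09)):
    W=np.asarray(W,float);loc=np.asarray(loc,float)
    def g(p):
        c,s=np.cos(p[2]),np.sin(p[2]); return (p[:2]+loc[:,1:]*[c,s]+loc[:,:1]*[s,-c]-W).ravel()
    r=least_squares(g,p0); return r.x,r.fun
def loc(p,Q):
    c,s=np.cos(p[2]),np.sin(p[2]); Q=np.atleast_2d(Q)[:,:2]-p[:2]; return np.c_[Q@[s,-c],Q@[c,s]]
def wor(p,x,y):
    c,s=np.cos(p[2]),np.sin(p[2]); return np.array([p[0]+y*c+x*s,p[1]+y*s-x*c])
E
python3 - <<'E'
from h import *
np.set_printoptions(precision=2,suppress=True)
cal=bot.calibration("wrist"); cal["cam_to_world"]=np.load("w6.npy")
f=lambda L,z=39: ray(cal,np.array(L)/3+[215,45],z)[:,:2]
for n,F,B,S,R in (("L",[(40,139),(268,144)],[(153,565),(202,565)],[(45,382),(258,384)],(134,508)),("R",[(400,138),(628,142)],[(488,520),(536,495)],[(383,357),(600,357)],(468,484))):
    F=f(F);S=f(S);B=f(B);R=f([R],44)
    x=(F[1]-F[0]); print(n,F.ravel(),"len",np.hypot(*x), "ang",np.degrees(np.arctan2(x[0],-x[1])))
    m=F.mean(0); bm=B.mean(0); 
    p,r=fit(F,[[-36,85],[36,85]]); print(p,np.degrees(p[2]),r,"beam",loc(p,B).ravel(),"sl",loc(p,S).ravel(),"roll",loc(p,R))
E
```

```text
L [580.99 105.68 585.87  34.13] len 71.70995344208093 ang 3.8975927030716213
[498.63  64.13   0.07] 3.89759278684116 [-0.01  0.14  0.01 -0.14] beam [  4.38 -56.91  21.53 -56.55] sl [-33.81   7.42  37.29   8.24] roll [[ -3.05 -34.47]]
R [591.34  -6.92 596.52 -78.51] len 71.767855722041 ang 4.139712158693476
[509.16 -48.85   0.07] 4.139712193621597 [-0.01  0.12  0.01 -0.12] beam [  6.07 -40.73  21.53 -31.42] sl [-35.19  15.53  36.74  16.74] roll [[ -4.15 -26.4 ]]
```

The left slider and caliper have barely moved: pushing at the jaw tip swung the caliper slightly and the finger slipped by. I will push balanced instead, with the fingers straddling the beam so both jaws take the push.

```bash
python3 -m inch '[-2.7,-2.1,-2,0,0,0,-0.13,-2.7,-2.1,-6,0,0,-0.5,-0.13,-2.7,-2.1,-11,0,0,-0.5,-0.13,-2.7,-2.1,-12,0,0,-0.5,-0.13,-2.7,-2.1,-12,0,0,-0.5,-0.13]'
python3 -m inch '[0,0,0,0,0,0,-0.13,0,0,0,0,0,0,-0.13,0,0,0,0,0,0,-0.13,0,0,0,0,0,0,-0.13,0,0,0,0,0,0,-0.13]'
python3 - <<'E'
from h import *
im=bot.capture("wrist"); cal=bot.calibration("wrist")
cv2.imwrite("pics/w7.png",im[:,:,::-1]); np.save("w7.npy",cal["cam_to_world"])
E
```

```text
time: 6.95
tool_pos: [472.3, 56.0, 92.0]
tcp_rot: [-3.141, -0.007, 0.079]
contact_force: [0.3, 0.6, 0.7]
grip_width: 35.9
time: 7.45
tool_pos: [472.6, 56.0, 92.6]
tcp_rot: [-3.141, -0.008, 0.079]
contact_force: [-0.7, -0.5, 0.3]
grip_width: 39.9
```

View pics/w7.png

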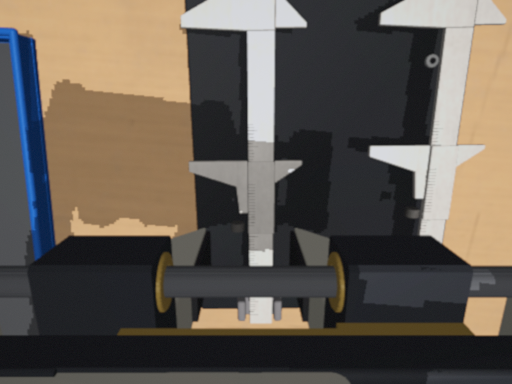

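The fingers straddle the left beam: tips near cols 205 and 295, beam at 248–273, slider jaw ahead at row 165. I descend and push.

```bash
python3 -m inch '[0,0,-3,0,0.4,0,-0.13,0,0,-6.6,0,0.4,0,-0.13,0,0,-6.6,0,0.4,0,-0.13,0,0,-6.6,0,0.4,0,-0.13,0,0,-6.6,0,0.4,0,-0.13]'
python3 -m inch '[0.3,0.02,0,0,0,0,-0.13,0.5,0.04,0,0,0,0,-0.13,0.7,0.06,0,0,0,0,-0.13,0.8,0.07,0,0,0,0,-0.13,0.8,0.07,0,0,0,0,-0.13]'
python3 -m inch '[0.1,0.01,0,0,0,0,-0.13,0.2,0.02,0,0,0,0,-0.13,0.3,0.03,0,0,0,0,-0.13,0.3,0.03,0,0,0,0,-0.13,0.3,0.03,0,0,0,0,-0.13]'
```

```text
time: 8.0
tool_pos: [473.6, 56.0, 27.9]
tcp_rot: [-3.14, -0.003, 0.079]
contact_force: [0.8, 0.1, -0.0]
grip_width: 40.2
time: 8.5
tool_pos: [481.7, 56.7, 28.0]
tcp_rot: [-3.14, -0.004, 0.079]
contact_force: [0.9, -0.8, 0.3]
grip_width: 39.9
time: 9.0
tool_pos: [484.6, 57.1, 27.9]
tcp_rot: [-3.14, -0.003, 0.079]
contact_force: [-1.2, 0.4, 0.7]
grip_width: 40.0
```

```bash

python3 -m inch '[0.1,0.01,0,0,0,0,-0.13,0.2,0.02,0,0,0,0,-0.13,0.3,0.03,0,0,0,0,-0.13,0.3,0.03,0,0,0,0,-0.13,0.3,0.03,0,0,0,0,-0.13]'
python3 - <<'E'
from h import *
im=bot.capture("wrist"); cal=bot.calibration("wrist")
cv2.imwrite("pics/w8.png",im[:,:,::-1]); np.save("w8.npy",cal["cam_to_world"])
E
```

```text
time: 9.5
tool_pos: [485.8, 57.2, 27.6]
tcp_rot: [-3.14, 0.001, 0.079]
contact_force: [-6.5, -0.8, 3.5]
grip_width: 39.6
```

View pics/w8.png

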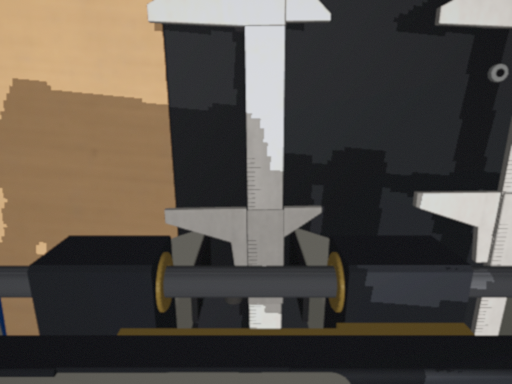

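Both fingertips bear on the slider (rows 210–235) and the force is now 6.5 N with little motion. I push harder to be sure.

```bash

python3 -m inch '[0.2,0.01,0,0,0,0,-0.13,0.4,0.03,0,0,0,0,-0.13,0.5,0.04,0,0,0,0,-0.13,0.5,0.04,0,0,0,0,-0.13,0.5,0.04,0,0,0,0,-0.13]'
```

```text
time: 10.05
tool_pos: [486.1, 57.3, 26.8]
tcp_rot: [-3.14, 0.011, 0.079]
contact_force: [-14.4, -3.5, 8.8]
grip_width: 40.0
```

```bash

python3 -m inch '[0.3,0.02,0,0,0,0,-0.13,0.5,0.04,0,0,0,0,-0.13,0.65,0.05,0,0,0,0,-0.13,0.65,0.05,0,0,0,0,-0.13,0.65,0.05,0,0,0,0,-0.13]'
python3 -m inch '[-0.3,-0.02,0.1,0,-0.6,0,-0.13,-0.8,-0.06,0.2,0,-0.6,0,-0.13,-1.2,-0.1,1,0,-0.6,0,-0.13,-1.2,-0.1,4,0,-0.6,0,-0.13,-1.2,-0.1,6,0,-0.6,0,-0.13]'
python3 - <<'E'
from h import *
im=bot.capture("wrist"); cal=bot.calibration("wrist")
cv2.imwrite("pics/w9.png",im[:,:,::-1]); np.save("w9.npy",cal["cam_to_world"])
E
```

```text
time: 10.55
tool_pos: [486.1, 57.5, 25.6]
tcp_rot: [-3.139, 0.025, 0.078]
contact_force: [-18.0, -4.0, 10.7]
grip_width: 40.1
time: 11.05
tool_pos: [475.1, 56.5, 87.6]
tcp_rot: [-3.14, 0.012, 0.078]
contact_force: [1.0, -0.4, -1.3]
grip_width: 39.7
```

View pics/w9.png

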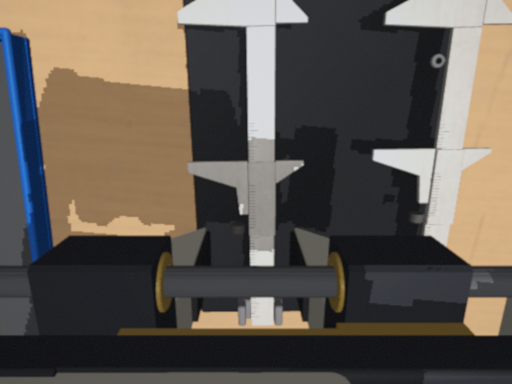

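The left slider held 18 N without moving, so it is seized and goes to red, left as it is. Now the right one.

```bash

python3 -m inch '[1.7,-11.4,0,0,-0.7,1,-0.13,1.7,-11.4,0,0,-0.7,1,-0.13,1.7,-11.4,0,0,-0.7,1,-0.13,1.7,-11.4,0,0,-0.7,1,-0.13,1.7,-11.4,0,0,-0.7,1,-0.13]'
python3 -m inch '[0,0,-3,0,0,0,-0.13,0,0,-6,0,0,0,-0.13,0,0,-6,0,0,0,-0.13,0,0,-6,0,0,0,-0.13,0,0,-6,0,0,0,-0.13]'
```

```text
time: 11.6
tool_pos: [493.7, -57.1, 90.4]
tcp_rot: [-3.141, -0.005, 0.095]
contact_force: [-0.3, 0.5, 0.9]
grip_width: 40.2
time: 12.1
tool_pos: [494.6, -56.6, 31.7]
tcp_rot: [3.141, -0.007, 0.096]
contact_force: [0.0, 0.2, -0.1]
grip_width: 39.8
```

```bash

python3 -m inch '[0.2,0.0,-0.3,0,0.3,0,-0.13,0.4,0.02,-0.4,0,0.3,0,-0.13,0.6,0.04,-0.4,0,0.3,0,-0.13,0.8,0.06,-0.4,0,0.3,0,-0.13,0.8,0.06,-0.4,0,0.3,0,-0.13]'
python3 -m inch '[0.1,0.01,0,0,0,0,-0.13,0.2,0.02,0,0,0,0,-0.13,0.4,0.04,0,0,0,0,-0.13,0.5,0.05,0,0,0,0,-0.13,0.5,0.05,0,0,0,0,-0.13]'
python3 -m inch '[0.1,0.01,0,0,0,0,-0.13,0.2,0.02,0,0,0,0,-0.13,0.4,0.04,0,0,0,0,-0.13,0.5,0.05,0,0,0,0,-0.13,0.5,0.05,0,0,0,0,-0.13]'
```

```text
time: 12.6
tool_pos: [502.9, -56.0, 27.8]
tcp_rot: [-3.141, -0.002, 0.096]
contact_force: [0.3, 0.3, -0.4]
grip_width: 39.8
time: 13.1
tool_pos: [508.0, -55.5, 27.7]
tcp_rot: [-3.141, -0.002, 0.096]
contact_force: [-1.3, -1.1, 0.1]
grip_width: 39.7
time: 13.6
tool_pos: [513.2, -55.0, 27.7]
tcp_rot: [-3.141, -0.003, 0.096]
contact_force: [-0.4, -0.9, 0.2]
grip_width: 40.1
```

```bash

python3 -m inch '[0.5,0.05,0,0,0,0,-0.13,1,0.1,0,0,0,0,-0.13,1.5,0.15,0,0,0,0,-0.13,2,0.2,0,0,0,0,-0.13,2.5,0.25,0,0,0,0,-0.13]'
python3 -m inch '[0.5,0.05,0,0,0,0,-0.13,1,0.1,0,0,0,0,-0.13,1.5,0.15,0,0,0,0,-0.13,2,0.2,0,0,0,0,-0.13,2.2,0.22,0,0,0,0,-0.13]'
python3 -m inch '[0.2,0.02,0,0,0,0,-0.13,0.5,0.05,0,0,0,0,-0.13,0.8,0.08,0,0,0,0,-0.13,0.9,0.09,0,0,0,0,-0.13,0.9,0.09,0,0,0,0,-0.13]'
python3 - <<'E'
from h import *
im=bot.capture("wrist"); cv2.imwrite("pics/w10.png",im[:,:,::-1])
E
```

```text
time: 14.1
tool_pos: [538.8, -52.5, 27.7]
tcp_rot: [-3.142, -0.003, 0.096]
contact_force: [-1.8, -0.5, 0.4]
grip_width: 40.0
time: 14.6
tool_pos: [561.3, -50.3, 27.6]
tcp_rot: [3.142, -0.003, 0.096]
contact_force: [-1.4, -2.0, 0.2]
grip_width: 39.7
time: 15.1
tool_pos: [570.7, -49.3, 27.7]
tcp_rot: [3.141, -0.003, 0.096]
contact_force: [0.2, -0.3, -0.4]
grip_width: 40.1
```

View pics/w10.png

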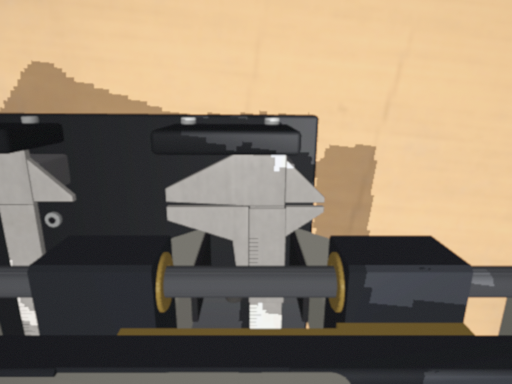

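The right slider runs and is almost shut, with a thin gap at row 205. I push until the force rises.

```bash

python3 -m inch '[0.1,0.01,0,0,0,0,-0.13,0.2,0.02,0,0,0,0,-0.13,0.4,0.04,0,0,0,0,-0.13,0.5,0.05,0,0,0,0,-0.13,0.6,0.06,0,0,0,0,-0.13]'
python3 -m inch '[0.1,0.01,0,0,0,0,-0.13,0.2,0.02,0,0,0,0,-0.13,0.3,0.03,0,0,0,0,-0.13,0.3,0.03,0,0,0,0,-0.13,0.3,0.03,0,0,0,0,-0.13]'
python3 - <<'E'
from h import *
im=bot.capture("wrist"); cv2.imwrite("pics/w11.png",im[:,:,::-1]); cal=bot.calibration("wrist");np.save("w11.npy",cal["cam_to_world"])
E
```

```text
time: 15.65
tool_pos: [571.6, -48.9, 27.0]
tcp_rot: [-3.14, 0.008, 0.096]
contact_force: [-18.2, -3.6, 10.1]
grip_width: 39.9
time: 16.15
tool_pos: [571.3, -48.9, 26.5]
tcp_rot: [-3.139, 0.015, 0.095]
contact_force: [-12.5, -3.9, 5.6]
grip_width: 40.0
```

View pics/w11.png

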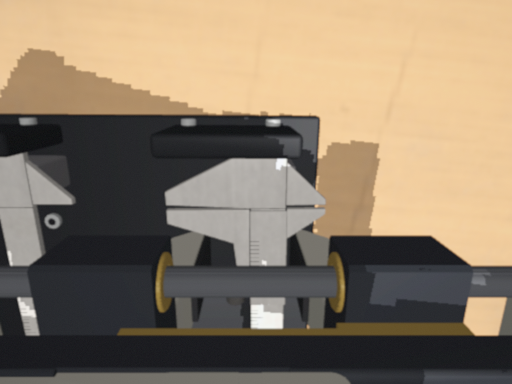

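Both jaws are now shut: only the 1 mm line of the design remains at row 207, and the force rose to 18 N at the stop. I back off, rise and re-measure this caliper for the grasp.

```bash

python3 -m inch '[-0.3,-0.03,0.1,0,-0.6,0,-0.13,-1,-0.1,0.2,0,-0.6,0,-0.13,-2,-0.2,3,0,-0.6,0,-0.13,-3,-0.3,8,0,-0.6,0,-0.13,-5,-0.5,13,0,-0.6,0,-0.13]'
python3 -m inch '[-2,-0.2,1,0,-0.3,0,-0.13,-2,-0.2,1,0,-0.3,0,-0.13,-2,-0.2,1,0,-0.3,0,-0.13,-2,-0.2,1,0,-0.3,0,-0.13,-2,-0.2,1,0,-0.3,0,-0.13]'
python3 - <<'E'
from h import *
print(bot.get_obs()["tcp_rot"])
im=bot.capture("wrist"); cal=bot.calibration("wrist");np.save("w12.npy",cal["cam_to_world"]);im=im[:,:,::-1]
cv2.imwrite("pics/w12.png",im); cv2.imwrite("pics/w12c.png",cv2.resize(im[0:200,130:390],None,fx=3,fy=3,interpolation=cv2.INTER_CUBIC))
E
```

```text
time: 16.7
tool_pos: [523.3, -53.5, 153.3]
tcp_rot: [-3.14, 0.003, 0.096]
contact_force: [1.6, 1.0, 0.5]
grip_width: 40.1
time: 17.2
tool_pos: [503.5, -55.4, 162.1]
tcp_rot: [-3.14, -0.0, 0.096]
contact_force: [-0.2, 0.0, -1.2]
grip_width: 40.1
[-3.13987325e+00 -2.09393110e-04  9.61064573e-02]
```

View pics/w12.png

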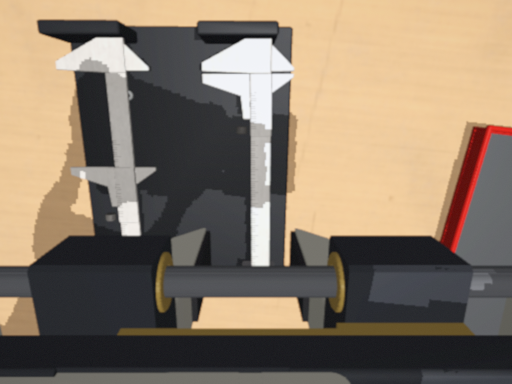

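View pics/w12c.png

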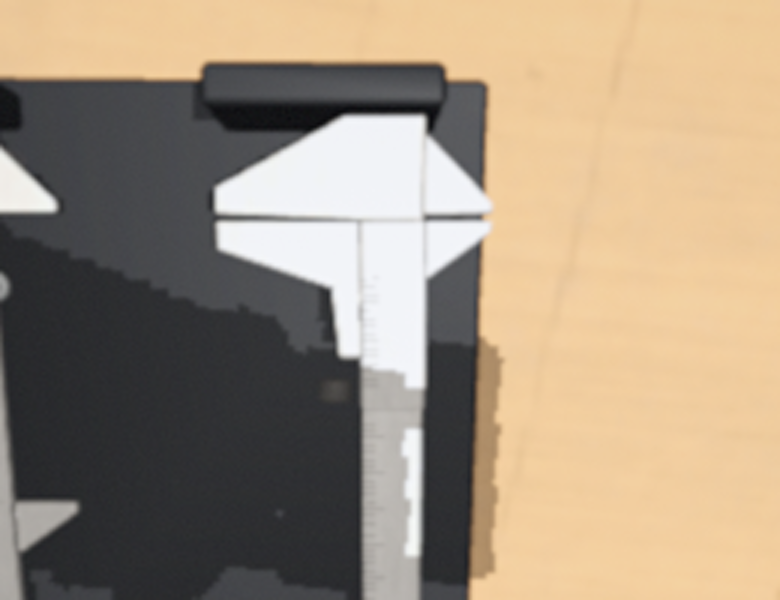

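```bash
python3 - <<'E'
from h import *
np.set_printoptions(precision=2,suppress=True)
cal=bot.calibration("wrist"); cal["cam_to_world"]=np.load("w12.npy")
f=lambda L,z=39: ray(cal,np.array(L)/3+[130,0],z)[:,:2]
F=f([(215,213),(492,213)]);B=f([(362,590),(419,590)]);S=f([(217,222),(492,224)])
def g(p):
    c,s=np.cos(p[2]),np.sin(p[2]); W=p[:2]+np.array([[-36,85],[36,85]])[:,1:]*[c,s]+np.array([[-36],[36]])*[s,-c]
    return np.r_[(W-F).ravel(), 2*(loc(p,B)[:,0]-[2,18])]
r=least_squares(g,[513,-52,.096]); p=r.x; print(p,np.degrees(p[2]),r.fun, loc(p,S).ravel(),loc(p,B).ravel())
print(wor(p,10,22), F)
q=[441.4,265.8,np.radians(1.55)]; print("blue grasp",wor(q,10,22)); 
E
```

```text
[512.68 -51.88   0.1 ] 5.8156427998947064 [-0.14 -0.18  0.15  0.07 -0.36  0.42] [-35.73  82.94  36.14  82.14] [  1.82 -17.15  18.21 -17.21]
[535.58 -59.6 ] [[593.73  -7.28]
 [600.74 -79.15]]
blue grasp [463.66 256.4 ]
```

```bash

python3 -m inch '[3.2,-0.4,-4,0,0,0.3,-0.13,3.2,-0.4,-8,0,0,0.3,-0.13,3.2,-0.4,-9,0,0,0.3,-0.13,3.2,-0.4,-9,0,0,0.3,-0.13,3.2,-0.4,-9,0,0,0.3,-0.13]'
```

```text
time: 17.75
tool_pos: [536.0, -59.5, 73.3]
tcp_rot: [-3.14, -0.001, 0.101]
contact_force: [0.7, -0.2, 1.0]
grip_width: 39.9
```

```bash

python3 -m inch '[0,0,-2,0,0,0,-0.13,0,0,-4,0,0,0,-0.13,0,0,-4,0,0,0,-0.13,0,0,-4,0,0,0,-0.13,0,0,-4,0,0,0,-0.13]'
python3 -m inch '[0,0,0,0,0,0,-0.6,0,0,0,0,0,0,-1,0,0,0,0,0,0,-1,0,0,0,0,0,0,-1,0,0,0,0,0,0,-1]'
```

```text
time: 18.25
tool_pos: [537.2, -59.7, 35.1]
tcp_rot: [-3.141, -0.004, 0.101]
contact_force: [-0.2, -0.8, -0.3]
grip_width: 39.8
time: 18.75
tool_pos: [537.3, -59.8, 35.4]
tcp_rot: [-3.142, -0.005, 0.101]
contact_force: [-0.6, -0.4, 3.3]
grip_width: 14.9
```

```bash

python3 -m inch '[0,0,0,0,0,0,-1,0,0,0,0,0,0,-1,0,0,0,0,0,0,-1,0,0,0,0,0,0,-1,0,0,0,0,0,0,-1]'
python3 - <<'E'
from h import *
print(bot.get_obs()["contact_force"],bot.get_obs()["moment"])
im=bot.capture("wrist"); im=im[:,:,::-1]
cv2.imwrite("pics/w13.png",im)
E
```

```text
time: 19.25
tool_pos: [537.3, -59.8, 35.4]
tcp_rot: [-3.142, -0.005, 0.101]
contact_force: [0.5, 0.7, 3.0]
grip_width: 15.2
[0.53112282 0.69672517 3.04118594] [0.00172821 0.07191512 0.0155701 ]
```

View pics/w13.png

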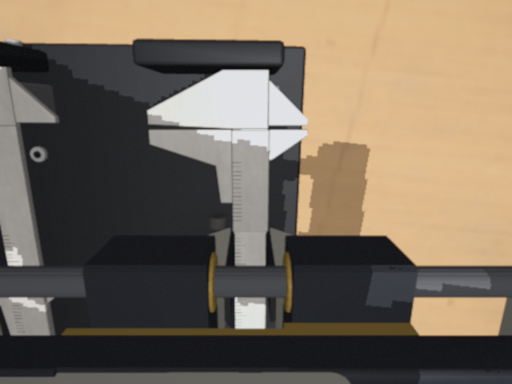

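The grip is only at the very tips (15 mm, 3 N vertical). I reopen and take it 2.5 mm lower.

```bash

python3 -m inch '[0,0,0,0,0,0,-0.4,0,0,0,0,0,0,-0.4,0,0,-0.2,0,0,0,-0.4,0,0,-0.3,0,0,0,-0.4,0,0,-0.3,0,0.3,0,-0.4]'
python3 -m inch '[0,0,-0.05,0,0,0,-0.7,0,0,-0.05,0,0,0,-1,0,0,-0.05,0,0,0,-1,0,0,-0.05,0,0,0,-1,0,0,-0.05,0,0,0,-1]'
```

```text
time: 19.8
tool_pos: [537.0, -59.8, 32.1]
tcp_rot: [-3.141, 0.002, 0.101]
contact_force: [-0.1, 0.7, -1.2]
grip_width: 27.6
time: 20.3
tool_pos: [536.9, -59.7, 31.5]
tcp_rot: [-3.141, 0.002, 0.101]
contact_force: [-0.0, -0.1, -0.7]
grip_width: 15.0
```

```bash

python3 -m inch '[0,0,0,0,0,0,-1,0,0,0.5,0,0,0,-1,0,0,1.5,0,0,0,-1,0,0,3,0,0,0,-1,0,0,4,0,0,0,-1]'
python3 -m inch '[0,0,1,0,0,0,-1,0,0,3,0,0,0,-1,0,0,4,0,0,0,-1,0,0,5,0,0,0,-1,0,0,5,0,0,0,-1]'
python3 - <<'E'
from h import *
im=bot.capture("wrist"); im=im[:,:,::-1]
print(bot.get_obs()["contact_force"],bot.get_obs()["moment"])
cv2.imwrite("pics/w14.png",im)
im=bot.capture("side")[:,:,::-1]; cv2.imwrite("pics/s14.png",cv2.resize(im[100:260,120:320],None,fx=3.5,fy=3.5,interpolation=cv2.INTER_CUBIC))
E
```

```text
time: 20.8
tool_pos: [537.4, -59.9, 73.2]
tcp_rot: [-3.141, 0.0, 0.101]
contact_force: [0.8, 0.4, -1.6]
grip_width: 15.3
time: 21.3
tool_pos: [538.1, -60.0, 124.5]
tcp_rot: [3.141, -0.002, 0.101]
contact_force: [-0.0, 0.3, -1.2]
grip_width: 15.1
[-0.45198596  0.24393918 -1.89370583] [ 0.03137042  0.01280178 -0.0447285 ]
```

View pics/w14.png

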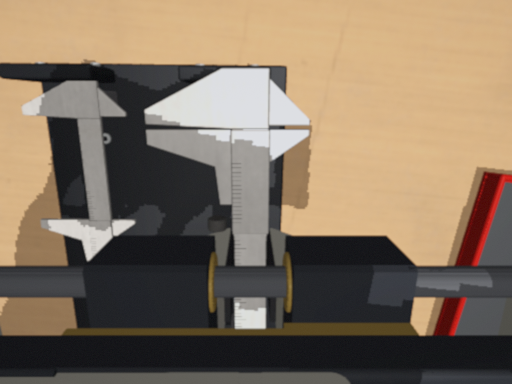

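View pics/s14.png

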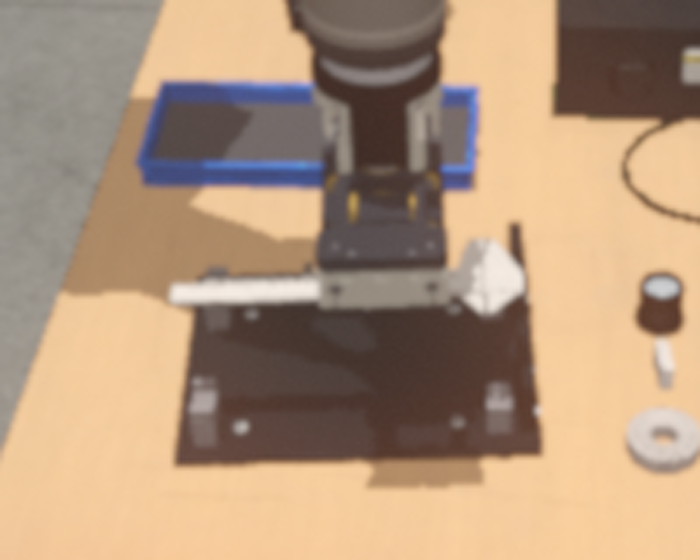

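The caliper is held level (Fz about −1.7 N, its weight), with the jaws still shut. I carry it to the blue tray.

```bash

python3 -m inch '[-0.4,2,0,0,0,-0.5,-1,-1.2,5,0,0,0,-1,-1,-2,8.5,0,0,0,-2,-1,-2.8,12,0,0,0,-3,-1,-3.6,15.5,0,0,0,-4,-1]'
python3 -m inch '[-0.8,3.5,0,0,0,-0.3,-1,-1.6,7,0,0,0,-0.3,-1,-2.4,10.5,0,0,0,-0.3,-1,-3.1,13.5,0,0,0,-0.3,-1,-3.6,15.8,0,0,0,-0.3,-1]'
```

```text
time: 21.9
tool_pos: [500.2, 96.3, 121.9]
tcp_rot: [-3.141, 0.002, 0.03]
contact_force: [0.4, -0.2, -2.0]
grip_width: 15.2
time: 22.4
tool_pos: [462.9, 255.9, 121.0]
tcp_rot: [-3.141, 0.004, 0.026]
contact_force: [-0.3, -0.5, -2.1]
grip_width: 15.4
```

```bash

python3 -m inch '[0.2,0,-5,0,-0.2,0,-1,0.2,0,-5,0,-0.2,0,-1,0.2,0,-5,0,-0.2,0,-1,0.2,0,-5,0,-0.2,0,-1,0.2,0,-5,0,-0.2,0,-1]'
python3 - <<'E'
from h import *
im=bot.capture("wrist"); im=im[:,:,::-1]
cv2.imwrite("pics/w15.png",im)
im=bot.capture("side")[:,:,::-1]; cv2.imwrite("pics/s15.png",cv2.resize(im[100:260,120:320],None,fx=3.5,fy=3.5,interpolation=cv2.INTER_CUBIC))
E
```

```text
time: 22.9
tool_pos: [466.1, 255.9, 72.6]
tcp_rot: [-3.141, -0.002, 0.025]
contact_force: [0.6, 1.0, -2.2]
grip_width: 14.9
```

View pics/w15.png

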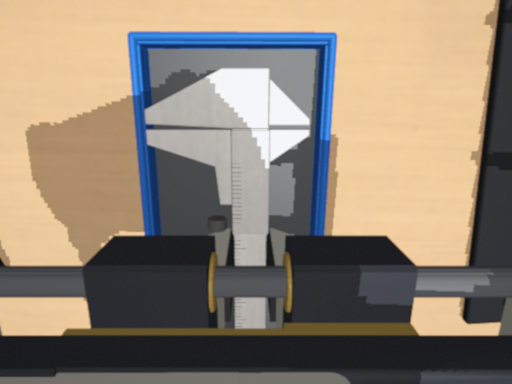

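View pics/s15.png

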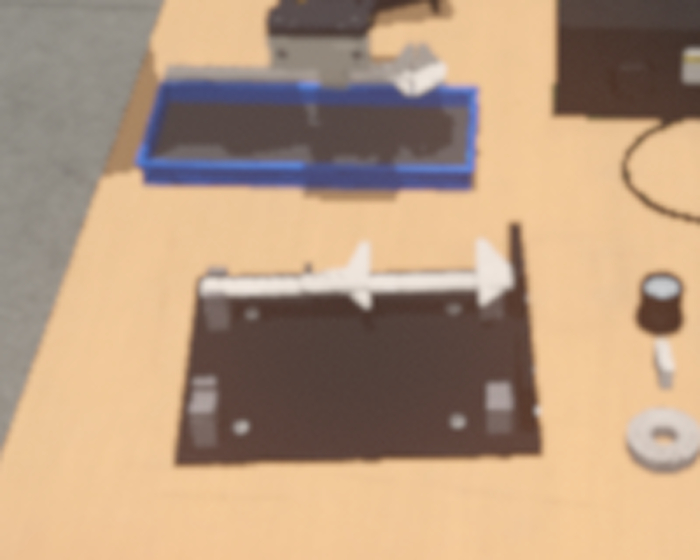

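```bash
python3 - <<'E'
from h import *
np.set_printoptions(precision=1,suppress=True)
cal=bot.calibration("wrist")
print(ray(cal,[(129,36),(336,35),(145,230),(325,230)],24)[:,:2])
print(ray(cal,[(146,128),(309,128),(145,113)],80)[:,:2])
E
```

```text
[[570.8 327.6]
 [574.4 211.9]
 [454.9 325. ]
 [458.1 208. ]]
[[524.9 304. ]
 [526.8 232.9]
 [531.3 304.1]]
```

Caliper and tray midlines agree within 1 mm, with end margins of about 17 mm. I lower until the lining is felt.

```bash

python3 -m inch '[-0.1,0,-2,0,0,0,-1,-0.1,0,-4,0,0,0,-1,-0.1,0,-5.5,0,0,0,-1,-0.1,0,-5.9,0,0,0,-1,-0.1,0,-5.9,0,0.1,0,-1]'
python3 -m inch '[0,0,-0.1,0,0,0,-1,0,0,-0.2,0,0,0,-1,0,0,-0.3,0,0,0,-1,0,0,-0.4,0,0,0,-1,0,0,-0.4,0,0,0,-1]'
```

```text
time: 23.5
tool_pos: [464.9, 255.7, 13.5]
tcp_rot: [-3.141, 0.0, 0.025]
contact_force: [-0.7, 0.4, -1.2]
grip_width: 15.0
time: 24.0
tool_pos: [464.9, 255.7, 9.5]
tcp_rot: [-3.141, 0.0, 0.025]
contact_force: [0.6, -0.5, -0.9]
grip_width: 15.0
```

```bash

python3 -m inch '[0,0,-0.1,0,0,0,-1,0,0,-0.1,0,0,0,-1,0,0,-0.2,0,0,0,-1,0,0,-0.2,0,0,0,-1,0,0,-0.2,0,0,0,-1]'
python3 -m inch '[0,0,-0.05,0,0,0,-1,0,0,-0.1,0,0,0,-1,0,0,-0.15,0,0,0,-1,0,0,-0.15,0,0,0,-1,0,0,-0.15,0,0,0,-1]'
```

```text
time: 24.5
tool_pos: [464.8, 255.7, 7.5]
tcp_rot: [-3.141, 0.001, 0.025]
contact_force: [-0.1, 0.2, -1.0]
grip_width: 15.3
time: 25.0
tool_pos: [464.9, 255.8, 6.8]
tcp_rot: [-3.141, 0.0, 0.025]
contact_force: [-1.6, -1.4, 6.3]
grip_width: 14.9
```

The tips touch the lining at z 6.8 mm. I loosen the grip slowly.

```bash

python3 -m inch '[0,0,0.05,0,0,0,-0.72,0,0,0.05,0,0,0,-0.69,0,0,0.05,0,0,0,-0.67,0,0,0.05,0,0,0,-0.66,0,0,0.05,0,0,0,-0.65]'
python3 -m inch '[0,0,0.05,0,0,0,-0.64,0,0,0.05,0,0,0,-0.62,0,0,0.05,0,0,0,-0.6,0,0,0.05,0,0,0,-0.55,0,0,0.05,0,0,0,-0.5]'
python3 -m inch '[0,0,0.05,0,0,0,-0.4,0,0,0.5,0,0,0,-0.4,0,0,3,0,0,0,-0.4,0,0,7,0,0,0,-0.4,0,0,11,0,0,0,-0.4]'
python3 - <<'E'
from h import *
im=bot.capture("wrist"); im=im[:,:,::-1]
cv2.imwrite("pics/w16.png",im)
E
```

```text
time: 25.5
tool_pos: [464.9, 255.7, 7.1]
tcp_rot: [-3.141, 0.0, 0.025]
contact_force: [-0.1, 0.1, -0.9]
grip_width: 16.1
time: 26.0
tool_pos: [464.9, 255.7, 7.6]
tcp_rot: [-3.141, 0.0, 0.025]
contact_force: [-0.3, -1.5, 1.0]
grip_width: 22.6
time: 26.5
tool_pos: [464.4, 255.6, 118.8]
tcp_rot: [-3.141, 0.001, 0.025]
contact_force: [-0.4, 0.6, 0.2]
grip_width: 27.3
```

View pics/w16.png

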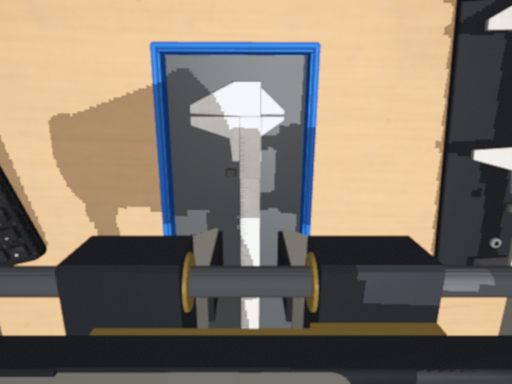

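The closed caliper lies flat in the blue tray (fixed jaw at (238,95), beam down col 250). Now the seized one.

```bash

python3 -m inch '[2.6,-19.7,4.2,0,0,3.3,-0.13,2.6,-19.7,4.2,0,0,3.3,-0.13,2.6,-19.7,4.2,0,0,3.3,-0.13,2.6,-19.7,4.2,0,0,3.3,-0.13,2.6,-19.7,4.2,0,0,3.3,-0.13]'
python3 -m inch '[0,0,0,0,0,0,-0.13,0,0,0,0,0,0,-0.13,0,0,0,0,0,0,-0.13,0,0,0,0,0,0,-0.13,0,0,0,0,0,0,-0.13]'
python3 - <<'E'
from h import *
print(bot.get_obs()["tcp_rot"])
im=bot.capture("wrist"); cal=bot.calibration("wrist");np.save("w17.npy",cal["cam_to_world"]);im=im[:,:,::-1]
cv2.imwrite("pics/w17.png",im); cv2.imwrite("pics/w17c.png",cv2.resize(im[0:240,130:390],None,fx=2.5,fy=2.5,interpolation=cv2.INTER_CUBIC))
E
```

```text
time: 27.05
tool_pos: [495.6, 55.4, 169.6]
tcp_rot: [-3.139, -0.014, 0.078]
contact_force: [-0.4, 0.4, -0.1]
grip_width: 39.8
time: 27.55
tool_pos: [495.4, 56.3, 169.3]
tcp_rot: [-3.139, -0.013, 0.08]
contact_force: [-1.0, -0.4, 0.1]
grip_width: 40.0
[-3.13909978 -0.01302021  0.07963015]
```

View pics/w17c.png

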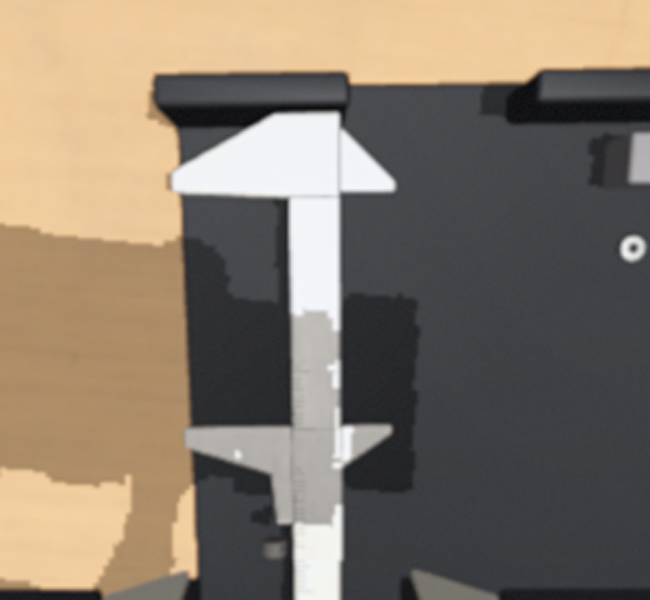

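```bash
python3 - <<'E'
from h import *
np.set_printoptions(precision=2,suppress=True)
cal=bot.calibration("wrist"); cal["cam_to_world"]=np.load("w17.npy")
f=lambda L,z=39: ray(cal,np.array(L)/2.5+[130,0],z)[:,:2]
F=f([(172,194),(396,191)]);B=f([(289,250),(340,250),(295.5,590),(342,590)]);S=f([(186,429),(393,427)])
def g(p):
    c,s=np.cos(p[2]),np.sin(p[2]); W=p[:2]+np.array([[-36,85],[36,85]])[:,1:]*[c,s]+np.array([[-36],[36]])*[s,-c]
    return np.r_[(W-F).ravel(), 2*(loc(p,B)[:,0]-[2,18,2,18])]
r=least_squares(g,[503,62,.08]); p=r.x; print(p,np.degrees(p[2]),r.fun, loc(p,S).ravel(),loc(p,B).ravel())
print(wor(p,10,22), F)
q=[439.5,-308.7,np.radians(-1.0)]; print("red grasp",wor(q,10,22)); 
E
```

```text
[502.23  62.17   0.1 ] 5.575799142524594 [-0.15 -0.02  0.1   0.5  -0.93  0.61 -0.92  1.  ] [-35.39   7.84  36.41   7.38] [  1.53  67.06  18.31  66.78   1.54 -52.43  18.5  -52.7 ]
[525.1   54.36] [[583.48 106.28]
 [590.23  34.1 ]]
red grasp [ 461.32 -319.08]
```

```bash

python3 -m inch '[2.9,-0.2,-4,0,0.7,1,-0.13,2.9,-0.2,-8,0,0.7,1,-0.13,2.9,-0.2,-10,0,0.7,1,-0.13,2.9,-0.2,-10,0,0.7,1,-0.13,2.9,-0.2,-10,0,0.7,1,-0.13]'
python3 -m inch '[0,0,-2,0,0,0,-0.13,0,0,-3,0,0,0,-0.13,0,0,-3,0,0,0,-0.13,0,0,-3,0,0,0,-0.13,0,0,-3,0,0,0,-0.13]'
```

```text
time: 28.1
tool_pos: [524.7, 54.4, 69.7]
tcp_rot: [-3.138, -0.001, 0.097]
contact_force: [0.3, 0.4, 0.1]
grip_width: 39.9
time: 28.6
tool_pos: [525.3, 54.4, 40.7]
tcp_rot: [-3.138, -0.003, 0.097]
contact_force: [0.2, -0.2, 0.2]
grip_width: 40.0
```

```bash

python3 -m inch '[0,0,-0.4,0,0.1,0,-0.4,0,0,-0.8,0,0.1,0,-0.4,0,0,-0.8,0,0.1,0,-0.5,0,0,-0.8,0,0.1,0,-0.55,0,0,-0.8,0,0.1,0,-0.6]'
python3 -m inch '[0,0,0,0,0,0,-0.7,0,0,0,0,0,0,-1,0,0,0,0,0,0,-1,0,0,0,0,0,0,-1,0,0,0,0,0,0,-1]'
```

```text
time: 29.1
tool_pos: [525.4, 54.4, 32.7]
tcp_rot: [-3.138, -0.001, 0.097]
contact_force: [-0.1, 0.6, -0.1]
grip_width: 19.1
time: 29.6
tool_pos: [525.4, 54.4, 32.7]
tcp_rot: [-3.138, -0.001, 0.097]
contact_force: [0.6, -0.7, 0.2]
grip_width: 15.0
```

```bash

python3 -m inch '[0,0,0,0,0,0,-1,0,0,0.5,0,0,0,-1,0,0,1.5,0,0,0,-1,0,0,3,0,0,0,-1,0,0,5,0,0,0,-1]'
python3 -m inch '[0,0,1.5,0,0,0,-1,0,0,3,0,0,0,-1,0,0,4,0,0,0,-1,0,0,4.5,0,0,0,-1,0,0,4.5,0,0,0,-1]'
python3 - <<'E'
from h import *
im=bot.capture("wrist"); cv2.imwrite("pics/w18.png",im[:,:,::-1])
E
```

```text
time: 30.1
tool_pos: [524.9, 54.4, 83.3]
tcp_rot: [-3.138, 0.0, 0.097]
contact_force: [0.4, -1.3, -1.7]
grip_width: 15.0
time: 30.6
tool_pos: [525.2, 54.4, 129.0]
tcp_rot: [-3.138, -0.001, 0.097]
contact_force: [0.1, 0.1, -2.9]
grip_width: 15.2
```

View pics/w18.png

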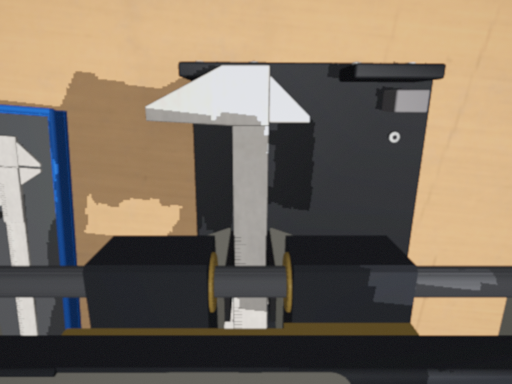

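Held level with the opening unchanged. I carry it to the red tray.

```bash

python3 -m inch '[-0.4,-2,0,0,0,-0.5,-1,-1,-5,0,0,0,-1.5,-1,-1.6,-8.5,0,0,0,-2.5,-1,-2.2,-12,0,0,0,-3.5,-1,-2.8,-15.5,0,0,0,-4.5,-1]'
python3 -m inch '[-0.6,-3.5,0,0,0,-0.5,-1,-1.2,-7,0,0,0,-1,-1,-1.8,-10.5,0,0,0,-1.5,-1,-2.4,-14,0,0,0,-2,-1,-3,-17,0,0,0,-2,-1]'
```

```text
time: 31.15
tool_pos: [495.9, -101.6, 127.4]
tcp_rot: [-3.137, 0.002, 0.018]
contact_force: [-0.3, 0.6, -1.2]
grip_width: 14.8
time: 31.65
tool_pos: [465.0, -273.1, 126.5]
tcp_rot: [-3.136, 0.003, -0.017]
contact_force: [0.4, -0.0, -2.1]
grip_width: 15.0
```

```bash

python3 -m inch '[-0.1,-2,0,0,0,0,-1,-0.3,-4,0,0,0,0,-1,-0.3,-4.6,0,0,0,0,-1,-0.3,-4.6,-3,0,0,0,-1,-0.3,-4.6,-5,0,0,0,-1]'
python3 - <<'E'
from h import *
np.set_printoptions(precision=4,suppress=True)
print(bot.get_obs()["tcp_rot"])
im=bot.capture("wrist"); cv2.imwrite("pics/w19.png",im[:,:,::-1]); np.save("w19.npy",bot.calibration("wrist")["cam_to_world"])
E
```

```text
time: 32.15
tool_pos: [461.9, -318.3, 75.1]
tcp_rot: [-3.135, 0.004, -0.017]
contact_force: [-0.4, 0.3, -1.5]
grip_width: 14.8
[-3.1354  0.0039 -0.0174]
```

View pics/w19.png

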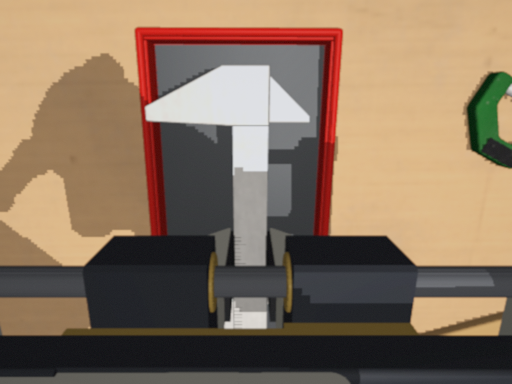

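```bash
python3 - <<'E'
from h import *
np.set_printoptions(precision=1,suppress=True)
cal=bot.calibration("wrist"); cal["cam_to_world"]=np.load("w19.npy")
print(ray(cal,[(136,31),(342,31),(149,230),(331,230)],24)[:,:2])
print(ray(cal,[(146,118),(309,123),(232,160),(269,160)],80)[:,:2])
E
```

```text
[[ 570.1 -253.7]
 [ 568.1 -367.7]
 [ 451.7 -249.3]
 [ 450.3 -367.5]]
[[ 525.7 -272. ]
 [ 522.6 -342.2]
 [ 506.9 -308.5]
 [ 506.7 -324.9]]
```

The caliper sits about 3 mm left of the tray's midline, with end margins of about 16 mm. I correct and lower.

```bash

python3 -m inch '[0,-0.3,-0.5,-0.3,0,0,-1,0,-0.3,-2.5,-0.3,0,0,-1,0,-0.3,-4.5,-0.3,0,0,-1,0,-0.3,-6,-0.3,0,0,-1,0,-0.3,-6.2,-0.3,0,0,-1]'
python3 -m inch '[0,0,-0.1,0,0,0,-1,0,0,-0.2,0,0,0,-1,0,0,-0.3,0,0,0,-1,0,0,-0.4,0,0,0,-1,0,0,-0.4,0,0,0,-1]'
```

```text
time: 32.7
tool_pos: [460.0, -318.9, 8.9]
tcp_rot: [-3.135, 0.01, -0.016]
contact_force: [0.6, 0.1, -1.5]
grip_width: 14.8
time: 33.2
tool_pos: [460.6, -319.3, 6.7]
tcp_rot: [-3.137, 0.008, -0.016]
contact_force: [-1.9, 2.4, 8.3]
grip_width: 14.9
```

```bash

python3 -m inch '[0,0,0.05,0,0,0,-0.72,0,0,0.05,0,0,0,-0.69,0,0,0.05,0,0,0,-0.67,0,0,0.05,0,0,0,-0.66,0,0,0.05,0,0,0,-0.65]'
python3 -m inch '[0,0,0.05,0,0,0,-0.64,0,0,0.05,0,0,0,-0.62,0,0,0.05,0,0,0,-0.6,0,0,0.05,0,0,0,-0.55,0,0,0.05,0,0,0,-0.5]'
python3 -m inch '[0,0,0.05,0,0,0,-0.4,0,0,0.5,0,0,0,-0.4,0,0,3,0,0,0,-0.4,0,0,7,0,0,0,-0.4,0,0,11,0,0,0,-0.4]'
python3 -m inch '[-3,0,5,0,0,0,-0.4,-6,0,9,0,0,0,-0.4,-9,0,9,0,0,0,-0.4,-9,0,9,0,0,0,-0.4,-9,0,9,0,0,0,-0.4]'
python3 - <<'E'
from h import *
im=bot.capture("wrist"); cv2.imwrite("pics/w20.png",im[:,:,::-1])
im=bot.capture("side")[:,:,::-1]; cv2.imwrite("pics/s20.png",cv2.resize(im[100:350,70:340],None,fx=2.4,fy=2.4,interpolation=cv2.INTER_CUBIC))
im=bot.capture("top")[:,:,::-1]; cv2.imwrite("pics/t20.png",cv2.resize(im[130:300,130:400],None,fx=2.9,fy=2.9,interpolation=cv2.INTER_CUBIC))
E
```

```text
time: 33.7
tool_pos: [460.5, -319.3, 7.1]
tcp_rot: [-3.136, 0.009, -0.016]
contact_force: [0.0, -0.2, -1.0]
grip_width: 15.9
time: 34.2
tool_pos: [460.5, -319.3, 7.6]
tcp_rot: [-3.136, 0.009, -0.016]
contact_force: [-0.8, 0.2, 0.2]
grip_width: 22.0
time: 34.7
tool_pos: [460.1, -319.0, 118.7]
tcp_rot: [-3.136, 0.01, -0.017]
contact_force: [-1.0, -0.3, -0.2]
grip_width: 27.5
time: 35.2
tool_pos: [370.0, -319.2, 209.4]
tcp_rot: [-3.137, 0.008, -0.018]
contact_force: [0.5, -0.7, -0.3]
grip_width: 27.7
```

View pics/w20.png

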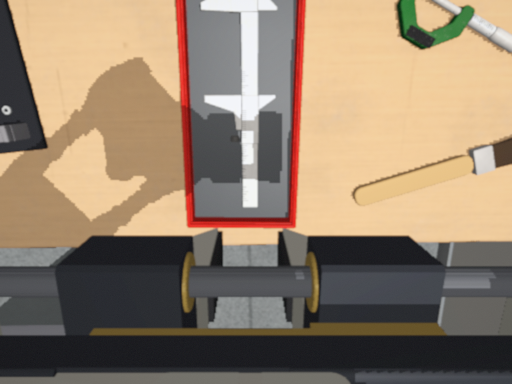

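View pics/s20.png

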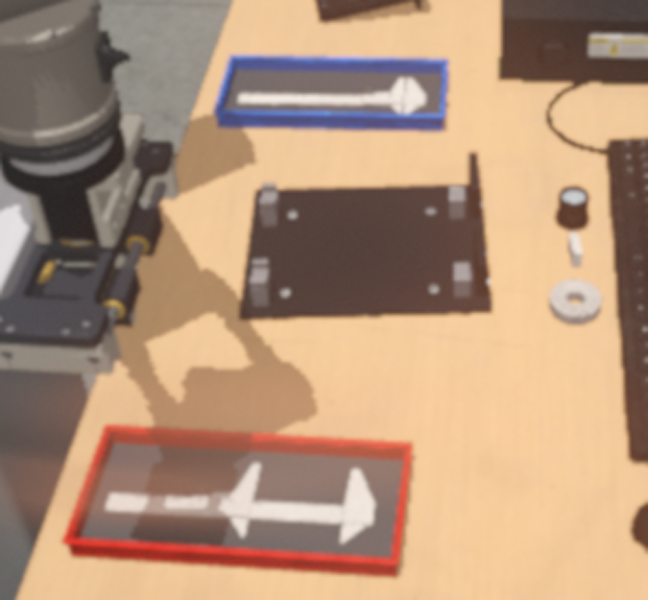

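View pics/t20.png

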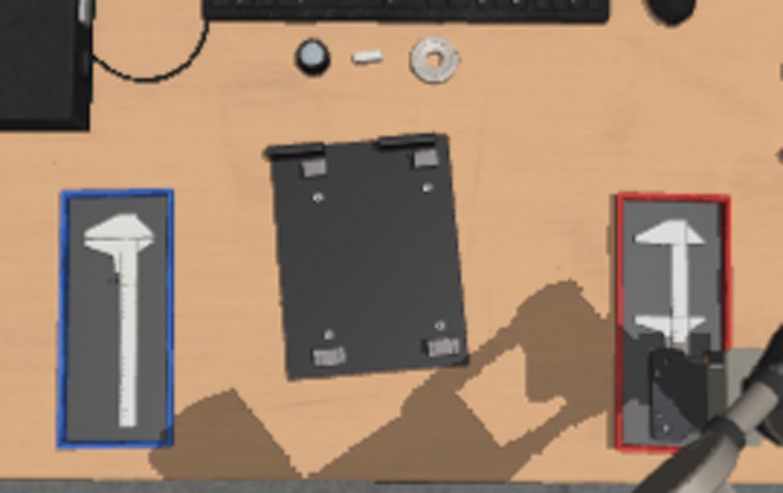

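Both calipers lie flat: the closed one is in blue (fixed jaw near (119,235) in the top crop), and the open, seized one is in red. The bystanders are where they were, and the arm is clear, so I hand in.

```bash
python3 -c "
from plant import bot
print(bot.close_job())"
```

```text
the job is handed in; nothing more can be done
None
```

Both calipers are sorted: the one from the right place ran and is closed in the blue tray, and the one from the left place is seized and is in the red tray. The job was handed in at about 35 s.

- **Left caliper (seized, red tray):** My first push, on the tip of its long jaw, swung the caliper slightly and the finger slipped past. I pushed again with the fingers straddling the beam. It held 18 N without moving and its opening stayed at about 76 mm, so I laid it in the red tray as it was.
- **Right caliper (free, blue tray):** It ran at about 1.5 N. I pushed it to its stop, where the force rose to 18 N and only the 1 mm line between the jaws remained.
- **Laying down:** Each caliper was lowered until the fingertips touched the lining and then released slowly. The tips extend a few millimetres below the beam, so each one settled the last 2 to 3.5 mm by itself.
- **Last checks:** The final pictures from all three cameras show both calipers flat inside their trays, blue closed and red open. The ring gauge, gauge block and loupe look unmoved. The gripper was clear, with only noise-level force on the wrist.
- **Disagreements:** My 3 mm sideways correction over the red tray only moved the caliper about 1 mm, so it lies about 2 mm off centre, well clear of the walls. The gripper read about 15 mm on the 16 mm beam.

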